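# Set the spray turbine's air dial by four clicks and start it

### The job

The spray turbine on the painting table needs more air: with a fingertip, push the tab of its big click-stop dial round clockwise (seen from above) by exactly four clicks from where it stands now, then press the large round start button all the way down and let it come up again. Only push and press, pinch or lift nothing, and leave the small button and everything else on the table as it is.

Things in the scene. Friction and masses are not known exactly. Their poses are not given: they have to be found in the camera images.
- dial (a joint): angle of the click-stop dial (rad): 0 in the click stop where it stands at the start, grows CLOCKWISE seen from above. It has nine click stops, one every 0.4189 rad (24 degrees): three lie counter-clockwise of the starting one (down to -1.257) and five clockwise of it (up to 2.094), with end stops there. Each click needs up to about 0.2 N m (4 to 7 N on the tab); once past half-way between two stops it snaps over into the next by itself, and it stays in a stop when let go
- dial_centre (a point): centre of the dial's flat top face, on its upright turning axis. The dial is a black disc of 92 mm diameter, 12 mm thick, lying on a flat steel bezel (124 mm across, 3 mm thick) on the turbine's flat top; this point is 15 mm above the turbine's top. Its x axis points along the tab to the tab's outer end, z up, and it turns with the dial
- dial_tab (a point): outer end of the tab, 44 mm out from the dial's axis and 10 mm above the disc's top face. The tab is a straight black bar 14 mm thick standing up 21 mm from the disc's top, running radially from 14 mm behind the axis to 44 mm in front of it, with a white stripe on top of its outer end; x points outwards along the tab, z up. Nine small black dots on the bezel, 55 mm from the axis, mark the stops; the tab can point in different directions at the start
- turbine: the spray turbine, a fixed grey steel case 220 mm (x) by 380 mm (y) by 85 mm high; origin at the centre of its underside on the table, z up. In its frame the dial's axis is near x = -20, y = +90 mm (up to 10 mm off each way), the start button at x = -35, y = -100 mm and the small button at x = 60, y = -135 mm, all on its flat top
- start_top (a point): centre of the top face of the large start button (black, 36 mm across, in a round steel surround), facing up, about 24 mm above the turbine's top
- start (a joint): how far the large start button is pressed down (m): 0 up, 0.008 fully down; a spring pushes it up, about 5 N when fully down
- small_top (a point): centre of the top face of the small button (black, 18 mm across), facing up; to be left alone
- small (a joint): how far the small button is pressed (m): 0 up, 0.005 fully down
- tin_mid (a point): centre of a brass wax tin, 52 mm across, 30 mm high, standing loose on the turbine's top near the middle of its far edge
- paint_can_mid (a point): centre of a loose paint can, 84 mm across, 100 mm high, standing on the table beside the turbine
- jar_mid (a point): centre of a loose glass jar, 68 mm across, 85 mm high, beside the turbine
- tape_mid (a point): centre of a loose roll of paper tape, 100 mm across, 30 mm high, lying flat beside the turbine
- mug_mid (a point): centre of a loose white mug, 80 mm across, 90 mm high, beside the turbine
- brush_grip (a point): handle of a loose paint brush lying beyond the turbine, on the side away from the robot
- sanding_block_mid (a point): centre of a loose cork sanding block, 50 by 100 by 35 mm, lying beyond the turbine

How it is judged:
By the outcome, as a careful person would: the job done as asked, in the order asked, and still so for the second after the job is handed in, with the robot touching nothing.
It also fails if it takes over 54 s, if anything falls off the work surface, if the arm or the gripper's body presses on something with over 40 N, if the wrist force passes 120 N, or if a joint passes its speed limit or range.

### The arm

A 7-joint arm with a two-finger parallel gripper is mounted at the origin on the work surface. World frame = base frame: x ahead of the robot, y to its left, z up, the work surface at z = 0. Lengths are in m, angles in rad, forces in N, time in s.
With the tool pointing down it reaches from about 0.4 to 0.9 m from the base axis. Payload 5.6 kg.
Tool frame: the origin (TCP) lies midway between the tips of the shut fingers; the grasp point (between the pads) lies 19 mm behind it; z points along the fingers, y is the line along which they close (so a half turn about z gives the same grasp; the last joint's range is limited). The gripper opens to 92 mm and grips with 3 to 60 N. Pads are 20 mm wide; open, the fingers measure 128 mm over their backs; the gripper's body (75 mm by 189 mm) begins 69 mm behind the grasp point.
Start: joints at [-1.26, 0.468, -0.012, 1.603, 0.006, 1.071, -0.056], TCP at [0.225, 0.61, 0.215] pointing down, gripper open.
Joint ranges: [-2.53, 2.53], [-0.31, 2.02], [-1.57, 1.55], [0.28, 2.44], [-1.29, 4.43], [0.15, 1.84], [-2.92, 2.92]. Speed limits (rad/s): [2.57, 2.57, 3.14, 3.14, 3.14, 3.14, 3.14].

### API

Orientations are given as a 3x3 rotation matrix whose columns are the frame's x, y, z axes.
In Python, from station import env, effector, solver, viewer, workorder, search_frame, tip_of gives the robot as it stands. Calls block until the motion is done:
- env.reach(position, orientation): joint-space move of the TCP to a pose.
- env.movel(position, frame=None, rate=0.15): straight line of the TCP; frame=None keeps the orientation; rate is the mean speed in m/s.
- env.goto_joints(angles): joint-space move.
- effector.release() and effector.grasp(squeeze=None): open the fingers fully, or close them until they stop; squeeze is the grip in N (None keeps the last).
- env.pause(seconds).
- solver.inverse_kinematics(position, orientation): joint angles nearest the present ones, or None.
- env.sense(): the state.
- viewer.read_camera(name): name is "scene" or "side" or "wrist"; returns (picture, depth): 480x640x3 uint8, red, green, blue; 480x640 float32, m along the optical axis (not along the pixel's ray), 0 where there is no reading.
- viewer.camera_info(name): a dict with "intrinsics" (3x3 intrinsics, pixels), "eye" and "rotation" of the camera in the world; the wrist camera has in their place "T_tool_cam" (4x4, takes a point from camera to tool coordinates, whose origin is the TCP and whose axes are the flange's). Camera axes: x right, y up, looking along -z (the intrinsics and any distortion apply to the point x, -y, -z); pixel columns grow to the right and rows downward; lengths in m; the calibration is good to about 2 mm. The wrist camera is an equidistant fisheye: a pixel r from the principal point sees the ray r / f radians off the axis. A picture is of the moment at which its call begins: read the wrist's pose just before it. camera_info takes no time and is no camera call.
A pose or a line that the arm cannot do raises env.PlanningError and nothing moves.
- workorder.finish_job(): hands the job in; it is judged then, once.
Trained networks look in the newest picture that a camera, given by its name, has taken for a name from the list of things; names that differ only in an ending like _2 or _b are one class to them, and where a whole thing is asked for, a point or a joint stands for the part that bears it (a point fixed in the world has none). Each returns a list of dicts, best first, with "score" (0 to 1); they miss things now and then, are a little off and sometimes report something else, mostly with a low value. They report only what shows in the picture. A call takes as long as a camera call.
- search_frame(camera, name): "at" ([x, y, z] in m, in world coordinates, good to about 4 mm: the middle of the surface that is visible of it).
- tip_of(camera, name): "at" ([x, y, z] in m, in world coordinates, good to about 4 mm: a listed point, or the origin of a listed thing).
The state is a dict: "t": time; "joint_positions": joint angles; "joint_velocities": joint speeds; "tau": joint torques, N m; "ee_pos": TCP position; "tcp_rot": TCP orientation; "wrist_force": force on the tool from outside, world axes, zero at the start; "moment": the same for the moment, N m; "gripper_width": finger opening in m; "grasp_force": force on a finger pad.
Only numpy, scipy, OpenCV 4.12 (cv2) and the standard library are available. Lean on these libraries where they do the work, as an engineer would, in place of code of your own. Each camera call takes 0.05 s, during which the arm holds its last target. There are 200 camera calls.

## Working session

There is one attempt and no reset: what is moved stays moved. The work goes in short steps, each a Python script; the robot and the scene stay as the last script left them, time stands still between calls to the robot, and variables do not carry over. Pictures are saved under pics/ and viewed, at most 10 in all, crops included, and the job is handed in when it is done.

```bash
ls; mkdir -p pics; python3 - <<'E'
from station import *
import cv2,numpy as np
ims=[]
for c in ("scene","side"):
    p,d=viewer.read_camera(c); cv2.imwrite(f"pics/{c}0.png",p[:,:,::-1])
    i=viewer.camera_info(c); print(c,np.round(i["eye"],3),np.round(i["rotation"],3).tolist(),np.round(i["intrinsics"],1).tolist(),[k for k in i])
    for n in ("turbine","dial_centre","dial_tab","start_top","small_top","tin_mid","paint_can_mid","jar_mid","mug_mid","tape_mid"):
        print(n,[(np.round(r["at"],3).tolist(),round(r["score"],2)) for r in tip_of(c,n)[:2]])
print(env.sense()["t"])
E
```

```text
pics
scene [1.189 0.554 0.705] [[-0.722, -0.414, 0.554], [0.692, -0.455, 0.561], [0.02, 0.788, 0.615]] [[478.1, 0.0, 327.8], [0.0, 478.1, 241.9], [0.0, 0.0, 1.0]] ['intrinsics', 'eye', 'rotation']
turbine [([0.571, 0.04, -0.0], 0.65)]
dial_centre [([0.554, 0.125, 0.102], 0.62)]
dial_tab [([0.542, 0.17, 0.11], 0.67)]
start_top [([0.538, -0.065, 0.11], 0.45)]
small_top [([0.637, -0.095, 0.106], 0.58)]
tin_mid [([0.65, 0.022, 0.1], 0.77)]
paint_can_mid [([0.662, -0.4, 0.054], 0.56), ([0.542, -0.064, 0.106], 0.15)]
jar_mid [([0.657, 0.403, 0.042], 0.63), ([0.546, 0.169, 0.11], 0.55)]
mug_mid [([0.461, -0.393, 0.046], 0.86), ([0.55, 0.126, 0.099], 0.6)]
tape_mid [([0.451, 0.379, 0.016], 0.57)]
side [ 0.183 -0.522  0.98 ] [[0.773, 0.496, -0.396], [-0.634, 0.616, -0.467], [0.012, 0.613, 0.79]] [[449.0, 0.0, 310.7], [0.0, 449.0, 238.0], [0.0, 0.0, 1.0]] ['intrinsics', 'eye', 'rotation']
turbine [([0.573, 0.033, -0.002], 0.69)]
dial_centre [([0.547, 0.121, 0.104], 0.63)]
dial_tab [([0.548, 0.171, 0.112], 0.65)]
start_top [([0.54, -0.061, 0.11], 0.58)]
small_top [([0.634, -0.094, 0.105], 0.61)]
tin_mid [([0.651, 0.02, 0.097], 0.76)]
paint_can_mid [([0.66, -0.394, 0.052], 0.82), ([0.462, -0.396, 0.051], 0.22)]
jar_mid [([0.651, 0.406, 0.036], 0.63)]
mug_mid [([0.463, -0.393, 0.045], 0.97)]
tape_mid [([0.455, 0.382, 0.016], 0.9)]
1.1
```

View pics/scene0.png

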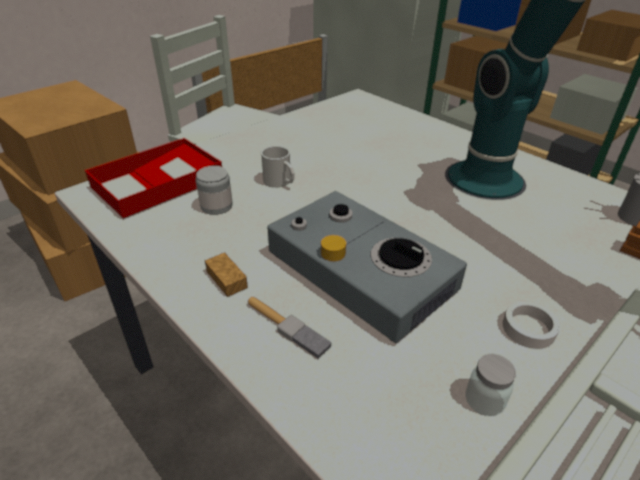

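View pics/side0.png

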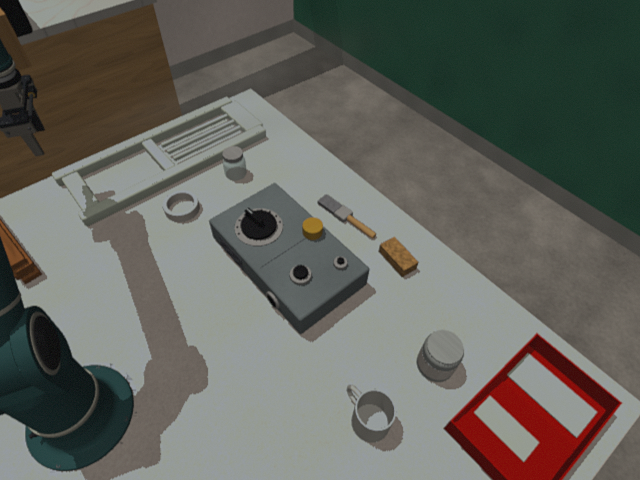

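```bash
cat > h.py <<'E'
from station import *
import cv2,numpy as np
def rot(th,s):   # tool x along s*clockwise tangent at tab angle th, z down
    x=s*np.array([np.sin(th),-np.cos(th),0]); z=np.array([0,0,-1.]); return np.c_[x,np.cross(z,x),z]
def shot(fn,c="wrist"):
    s=env.sense(); p,d=viewer.read_camera(c); cv2.imwrite(fn,p[:,:,::-1]); return s,p,d
E
python3 - <<'E'
from h import *
s=env.sense();print(np.round(s["tcp_rot"],2).tolist())
C=np.array([.55,.123])
effector.grasp(5)
env.reach([.50,.12,.33],rot(np.pi/2,1))
print(env.sense()["gripper_width"])
i=viewer.camera_info("wrist");print({k:np.round(v,4).tolist() for k,v in i.items()})
s,p,d=shot("pics/w1.png");np.savez("w1.npz",p=p,d=d,pos=s["ee_pos"],R=s["tcp_rot"])
for n in ("dial_centre","dial_tab","start_top","turbine"): print(n,[(np.round(r["at"],3).tolist(),round(r["score"],2)) for r in tip_of("wrist",n)[:2]])
for sg in (1,-1):
    for th in np.deg2rad([110,94,50,0,-10]):
        q=solver.inverse_kinematics([*(C+.038*np.array([np.cos(th),np.sin(th)])-.017*np.array([np.sin(th),-np.cos(th)])),.109],rot(th,sg))
        print(sg,None if q is None else np.round(q,2))
print(env.sense()["t"])
E
```

```text
[[-0.94, 0.35, 0.0], [0.35, 0.94, 0.0], [-0.0, 0.0, -1.0]]
0.0006626328169341708
{'intrinsics': [[371.6483, 0.0, 323.9728], [0.0, 371.6483, 242.6067], [0.0, 0.0, 1.0]], 'T_tool_cam': [[0.001, 0.9672, 0.2541, 0.0709], [1.0, -0.001, 0.0002, -0.0007], [0.0005, 0.2541, -0.9672, -0.1714], [0.0, 0.0, 0.0, 1.0]]}
dial_centre [([0.55, 0.124, 0.098], 0.7), ([0.547, 0.166, 0.109], 0.67)]
dial_tab [([0.55, 0.163, 0.108], 0.77)]
start_top [([0.544, -0.059, 0.109], 0.6)]
turbine [([0.573, 0.043, 0.001], 0.85)]
1 [-0.8   0.47  0.57  1.98 -0.35  0.79 -1.25]
1 [-0.81  0.49  0.59  1.96 -0.37  0.8  -1.52]
1 [-0.83  0.55  0.66  1.88 -0.44  0.85 -2.22]
1 [-1.13  0.98  1.34  1.85 -1.03  1.22 -2.58]
1 [-1.12  0.98  1.34  1.85 -1.03  1.23 -2.75]
-1 [ 0.56  0.93 -1.33  1.9   0.99  1.19  0.77]
-1 [ 0.54  0.94 -1.33  1.87  1.    1.2   0.49]
-1 [-0.53  0.49  0.25  1.86 -0.16  0.81  0.67]
-1 [-0.59  0.53  0.39  1.82 -0.27  0.84 -0.06]
-1 [-0.6   0.54  0.43  1.82 -0.29  0.84 -0.2 ]
4.75
```

View pics/w1.png

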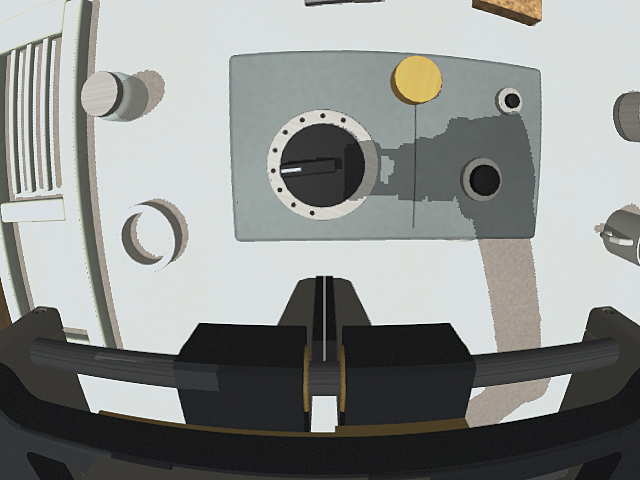

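```bash
cat >> h.py <<'E'
def world(px,z,pos,R):   # wrist fisheye pixel -> point on plane z
    i=viewer.camera_info("wrist");K=i["intrinsics"];T=i["T_tool_cam"]
    u=(np.array(px,float)-K[:2,2])/K[0,0];r=np.linalg.norm(u,axis=-1,keepdims=True)
    d=np.c_[u/r*np.sin(r),np.cos(r)]*[1,-1,-1]
    o=pos+R@T[:3,3];D=d@(R@T[:3,:3]).T
    return o+D*((z-o[2])/D[:,2])[:,None]
E
python3 - <<'E'
from h import *
from scipy.optimize import least_squares
w=np.load("w1.npz");p=w["p"].astype(int);pos,R=w["pos"],w["R"]
g=cv2.cvtColor(w["p"],cv2.COLOR_RGB2GRAY)
roi=np.zeros_like(g);roi[105:225,262:372]=1
m=((g<120)&(roi>0)).astype(np.uint8)
n,l,st,c=cv2.connectedComponentsWithStats(m)
dots=[c[k] for k in range(1,n) if 4<=st[k,4]<=40]
W=world(dots,.088,pos,R)[:,:2]
f=least_squares(lambda v:np.hypot(*(W-v[:2]).T)-v[2],[.55,.123,.055],loss="soft_l1",f_scale=.001)
print(f.x,np.round(f.fun*1e3,1))
a=np.rad2deg(np.arctan2(W[:,1]-f.x[1],W[:,0]-f.x[0]));print(np.round(np.sort(a),1))
print("stripe",world([[285,170]],.121,pos,R),"button",world([[484,179]],.109,pos,R))
E
```

```text
[0.5508539  0.12212832 0.05658635] [ 5.9 -1.1 -0.5 -2.   0.4  0.7  0.4 -0.   4.1 -0.4 -1.4]
[-120.1  -22.5   -2.1    2.    25.5   49.    72.3   95.8  118.9  142.
  165.8]
stripe [[0.54743047 0.16170285 0.121     ]] button [[ 0.54200764 -0.05772003  0.109     ]]
```

```bash
cat >> h.py <<'E'
C=np.array([.551,.1225]);TH0=np.deg2rad(95.6)
def P(th,off,r=.035,z=.107):
    t=np.array([np.sin(th),-np.cos(th)]);u=np.array([np.cos(th),np.sin(th)])
    return np.array([*(C+r*u+off*t),z])
E
python3 - <<'E'
from h import *
t50=np.deg2rad(50)
env.reach(P(t50,-.03,z=.25),rot(t50,-1))
env.movel(P(TH0,-.03,z=.25),rot(TH0,-1),rate=.1)
env.movel(P(TH0,-.03,z=.14),rate=.1)
env.movel(P(TH0,-.03),rate=.06)
s=env.sense();print(s["t"],np.round(s["joint_positions"],2),np.round(s["ee_pos"],4),np.round(s["wrist_force"],1))
shot("pics/w2.png")
env.movel(P(TH0,-.018),rate=.03)
s=env.sense();print(s["t"],np.round(s["ee_pos"],4),np.round(s["wrist_force"],1))
E
```

```text
9.7083 [-0.51  0.43  0.2   1.97 -0.12  0.76  1.42] [0.5178 0.1544 0.1069] [-0.1 -0.2 -0.4]
10.3083 [0.5297 0.1555 0.1069] [-0.3 -0.9  0.4]
```

View pics/w2.png

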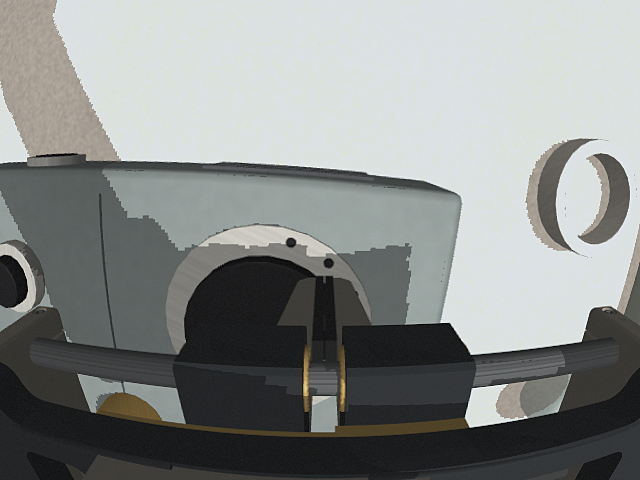

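```bash
python3 - <<'E'
from h import *
for k in np.arange(.25,3.8,.25):
    th=TH0-np.deg2rad(24*k); env.movel(P(th,-.017),rot(th,-1),rate=.025)
    s=env.sense();t=np.array([np.sin(th),-np.cos(th)]);print(k,round(s["t"],1),"ft",round(-s["wrist_force"][:2]@t,1),"fz",round(s["wrist_force"][2],1),np.round((s["ee_pos"]-P(th,-.017))*1e3,1))
shot("pics/sc3.png","scene")
for c in("scene","side"):
    shot(f"pics/{c}3.png",c)
    print(c,[(np.round(r["at"],3).tolist(),round(r["score"],2)) for r in tip_of(c,"dial_tab")[:2]])
E
```

```text
0.25 10.7 ft 5.1 fz 2.6 [-1.7 -0.4 -0.3]
0.5 11.0 ft 1.2 fz -0.9 [ 0.   0.  -0.2]
0.75 11.3 ft 0.8 fz -0.9 [0.5 0.1 0.1]
1.0 11.6 ft -0.2 fz 0.8 [-0. -0.  0.]
1.25 11.9 ft 4.5 fz 1.9 [-1.4  0.4 -0.2]
1.5 12.2 ft 0.1 fz -0.1 [ 0.9 -0.3  0.1]
1.75 12.6 ft -0.1 fz 0.9 [ 0.3 -0.2  0. ]
2.0 12.9 ft 0.9 fz -0.3 [-0.3  0.1 -0.1]
2.25 13.2 ft 4.9 fz 2.2 [-1.2  0.8 -0.2]
2.5 13.5 ft -0.0 fz -0.1 [ 0.8 -0.7  0.1]
2.75 13.8 ft -0.1 fz -0.6 [ 0.3 -0.4  0. ]
3.0 14.1 ft 1.2 fz 1.1 [-0.3  0.5 -0. ]
3.25 14.5 ft 3.7 fz 1.3 [-0.7  1.2 -0.1]
3.5 14.8 ft -0.1 fz 0.6 [ 0.6 -1.1  0.1]
3.75 15.1 ft 0.1 fz -0.9 [ 0.2 -0.6 -0. ]
scene [([0.593, 0.125, 0.109], 0.78)]
side [([0.595, 0.126, 0.11], 0.6)]
```

```bash
python3 - <<'E'
from h import *
th=TH0-np.deg2rad(90)
env.movel(P(th,-.032),rate=.08)
env.movel(P(th,-.032,z=.2),rate=.12)
env.reach([.50,.0,.30],rot(np.pi/2,-1)@np.diag([1,1,1]) if False else rot(th,-1))
s,p,d=shot("pics/w4.png")
for c in("wrist","scene","side"):
    if c!="wrist": viewer.read_camera(c)
    for n in("start_top","dial_tab","tin_mid"): print(c,n,[(np.round(r["at"],3).tolist(),round(r["score"],2)) for r in tip_of(c,n)[:1]])
print(env.sense()["t"])
E
```

```text
wrist start_top [([0.541, -0.062, 0.109], 0.78)]
wrist dial_tab [([0.597, 0.122, 0.109], 0.96)]
wrist tin_mid [([0.645, 0.018, 0.103], 0.71)]
scene start_top [([0.806, 0.008, 0.013], 0.69)]
scene dial_tab [([0.57, 0.038, 0.002], 0.69)]
scene tin_mid [([0.649, 0.022, 0.098], 0.63)]
side start_top [([0.54, -0.058, 0.11], 0.65)]
side dial_tab []
side tin_mid [([0.651, 0.023, 0.097], 0.75)]
18.0417
```

View pics/w4.png

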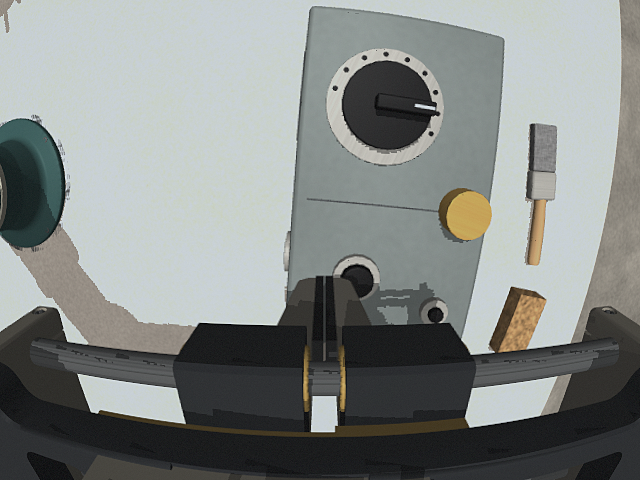

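The picture shows the tab stripe at (430,107) and one dot still clockwise of it at (431,133). That is the fourth stop on, as wanted. The tin is unmoved, and the start button is at (357,277). Next I press it.

```bash
python3 - <<'E'
from h import *
B=[.541,-.061]
env.movel([*B,.20],rate=.12); env.movel([*B,.116],rate=.08)
for z in np.arange(.110,.092,-.001):
    env.movel([*B,z],rate=.02); s=env.sense(); f=s["wrist_force"]
    print(round(z,3),np.round(s["ee_pos"][2],4),np.round(f,1))
    if f[2]>18: break
env.pause(.2);print(np.round(env.sense()["wrist_force"],1),env.sense()["ee_pos"][2])
env.movel([*B,.118],rate=.05); env.movel([*B,.25],rate=.12)
s=env.sense();print(s["t"],np.round(s["wrist_force"],1))
E
```

```text
0.11 0.1099 [-0.1  0.4  0.8]
0.109 0.1091 [ 0.7 -0.6  0.9]
0.108 0.1081 [ 0.1 -0.8  2.6]
0.107 0.1071 [ 0.4 -0.3  1.8]
0.106 0.1061 [ 0.6 -0.4  2.7]
0.105 0.105 [ 1.1 -1.   2.2]
0.104 0.104 [ 1.  -0.5  3.8]
0.103 0.103 [ 0.2 -0.2  4.7]
0.102 0.1021 [1.  0.6 4.5]
0.101 0.1014 [0.4 0.5 7.8]
0.1 0.1012 [-2.1  0.2 15.9]
0.099 0.1011 [-5.7  0.3 24.2]
[-5.2  0.4 24.4] 0.10110691245686443
25.6083 [0.3 0.4 1. ]
```

```bash
python3 - <<'E'
from h import *
env.movel([.47,-.03,.32],rate=.15)
shot("pics/w5.png")
for n in("start_top","dial_tab"): print(n,[(np.round(r["at"],3).tolist(),round(r["score"],2)) for r in tip_of("wrist",n)[:1]])
E
```

```text
start_top [([0.543, -0.059, 0.109], 0.56)]
dial_tab [([0.596, 0.121, 0.108], 0.93)]
```

View pics/w5.png

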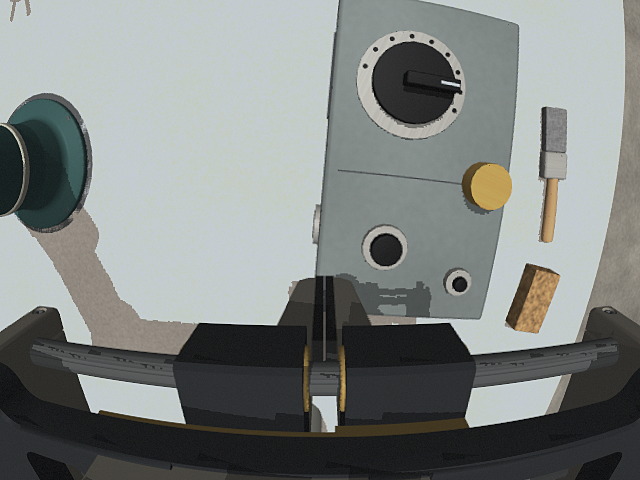

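The tab at (455,85) is in its stop with one dot left at (454,110). The start button at (386,247) is up again and everything else is undisturbed.

```bash
python3 -c "
from station import *
print(workorder.finish_job())"
```

```text
the job is handed in; nothing more can be done
None
```

I pushed the dial exactly four clicks clockwise, then pressed the start button all the way down and let it come up; the last picture shows nothing else disturbed, and the job is handed in.

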